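# Third hand for the chute-gate pull

### The job

Push the chute's swing gate shut until its ball catch holds it by itself, then pick up the wooden T-shaped pull by its stem and gently press its plate flat and upright against the robot-side face of the gate, centred over the two screw holes and clear of the table. Hold it there with a steady push of about 12 N, between 6 and 20 N, and finish while still gripping and pressing it, letting nothing go, so that the joiner can drive the screws from the chute side. Leave the tiles, the rasp and the dustpan alone.

Things in the scene. Friction and masses are not known exactly. Their poses are not given: they have to be found in the camera images.
- gate (a joint): angle of the chute's swing gate (rad) about an upright hinge: 0 = shut on its rigid stop, grows (to 1.2) as the free edge swings towards the robot. Light friction, no return spring. Below 0.09 the free edge meets a sprung ball in the catch post: about 4 N at the edge takes it over the crest (at 0.045), then the ball draws it to 0 and holds it there. Shut means below 0.02
- gate_hinge (a point): point on the gate's upright hinge axis, 48 mm above the table, in mid-thickness of the gate, fixed to the chute frame. Axes: z up; x away from the robot into the chute, square to the shut gate; y along the shut gate, from free edge to hinge
- chute: fixed wooden chute and gate frame. Origin on the table midway along the shut gate, axes as point gate_hinge, which lies at y = +115 mm. Posts 34 x 26 mm, 92 mm tall, stand in line with the shut gate, centred at y = +130 mm (hinge) and y = -138 mm (ball catch); beyond the gate (+x) the chute with 60 mm side walls runs off the table
- leaf: gate leaf, a board 208 mm long, 18 mm thick, 6 to 90 mm above the table, turning with joint gate (yaw = frame yaw - gate). Origin on the hinge axis at table height; y points from free edge to hinge (board from y = -6 to -214 mm, steel nose strip to -224 mm); x is square to the board, away from the robot (robot-side face at x = -9 mm); z up
- gate_spot (a point): point on the leaf's robot-side face midway between its two 7 mm through screw holes (40 mm apart, level), 110 mm from the hinge axis, 50 mm above the table: the centre of the plate's front face belongs here. Axes as the leaf's: x into the board, y towards the hinge, z up. Moves with the gate
- pull: loose wooden pull, a T seen from above, about 0.14 kg: plate 80 mm wide (y), x 0 to +12 mm, z 0 to 50 mm; from the middle of its back a stem 28 mm wide (y), x -70 to 0 mm, z 0 to 40 mm, to be gripped across y from above. Origin under the plate's middle, where stem and plate meet; x points out through the plate, whose flat front (x = +12 mm) goes on the gate; z up
- star_a: bystander: glazed eight-pointed star tile, 124 mm across the points, 14 mm thick, loose on the table. Origin under its centre. Leave alone
- star_b: bystander: a second, equal star tile. Leave alone
- rasp: bystander: flat iron rasp with a round wooden handle, 310 mm long along its x (handle to -x), 22 mm high, loose on the table. Origin under it, 170 mm from the handle's end. Leave alone
- dustpan: bystander: tin dustpan 200 x 210 mm with a 100 mm handle to its -x, 45 mm high. Origin under the pan's centre. Leave alone
Mind the look-alikes: they are no part of the job. What is meant by the pull is not blue or green, and is the larger of those in its own colour.

How it is judged:
By the outcome, as a careful person would: the job done as asked, in the order asked, and still so for the second after the job is handed in, while the arm keeps its last pose, push and grip.
It also fails if it takes over 67 s, if anything falls off the work surface, if the arm or the gripper's body presses on something with over 40 N, if the wrist force passes 120 N, or if a joint passes its speed limit or range.

### The arm

A 7-joint arm with a two-finger parallel gripper is mounted at the origin on the work surface. World frame = base frame: x ahead of the robot, y to its left, z up, the work surface at z = 0. Lengths are in m, angles in rad, forces in N, time in s.
With the tool pointing down it reaches from about 0.4 to 0.875 m from the base axis. Payload 6.5 kg.
Tool frame: the origin (TCP) lies midway between the tips of the shut fingers; the grasp point (between the pads) lies 19 mm behind it; z points along the fingers, y is the line along which they close (so a half turn about z gives the same grasp; the last joint's range is limited). The gripper opens to 85 mm and grips with 20 to 120 N. Pads are 22 mm wide; open, the fingers measure 114 mm over their backs; the gripper's body (76 mm by 85 mm) begins 54 mm behind the grasp point. The pads swing forward as they close: fully open they stand 13 mm farther back than shut.
Start: joints at [1.072, 0.536, -0.004, 1.538, 0.003, 1.067, -0.071], TCP at [0.273, -0.59, 0.205] pointing down, gripper open.
Joint ranges: [-2.7, 2.7], [-0.37, 2.16], [-1.27, 1.26], [0.24, 2.4], [-1.31, 4.45], [0.19, 1.91], [-2.76, 2.76]. Speed limits (rad/s): [2.39, 2.39, 3.14, 3.14, 3.14, 3.14, 3.14].

### API

Orientations are given as [roll, pitch, yaw] about the fixed x, y, z axes, in that order (R = Rz(yaw) Ry(pitch) Rx(roll)).
In Python, from plant import robot gives the robot as it stands. The module is installed in compiled form; this text tells all that it offers.
- The arm moves only by the tool move_arm, never from a script. Its argument "series" is a list of rows, each a list of 7 numbers: the shift along the tool's x, y, z as a fraction of full scale, then the turn, a rotation vector about the tool's x, y, z as a fraction of full scale, then the opening, from -1 (shut) to 1 (fully open). A call has 1 to 20 rows; each row is the pose to reach, as a shift and turn from the pose commanded when the call began, along the tool's axes at that moment; what a row does not reach only later rows make up. Full scale, the value 1, is 0.1 m for a shift and 30 degrees for a turn. A row lasts 1/10 s, in which the tool goes at most 50 mm and 8.59 degrees, less where a joint would pass 70% of its speed; a pose out of reach is approached as far as the arm can. A call with a number of a shift or a turn outside -1 to 1 is refused whole. A call with a gripper value outside its range is refused whole. The fingers move at their own pace and stop on an object; "force" is the grip in N (left out, the last holds). Time passes only in rows, so rows that repeat a pose let the fingers close. It gives the time, the measured TCP pose, the force, the opening and the grip force at its end, in the units of the state.
- robot.observe(): the state, without advancing time (a new reading comes with each control period).
- robot.camera(name): name is "side" or "top" or "wrist"; returns a dict with "frame" (480x640x3 uint8, red, green, blue), "intrinsics" (3x3 intrinsics, pixels), "camera_from_world" (4x4, takes a point from world to camera coordinates); the wrist camera has in their place "hand_eye" (4x4, takes a point from camera to tool coordinates, whose origin is the TCP and whose axes are the flange's). Camera axes: x right, y down, z forward; pixel columns grow to the right and rows downward; lengths in m; the calibration is good to about 2 mm. A picture is of the moment at which its call begins: read the wrist's pose just before it. There is no depth.
- robot.sign_off(): hands the job in; it is judged then, once.
The state is a dict: "time_s": time; "joint_pos": joint angles; "joint_vel": joint speeds; "joint_efforts": joint torques, N m; "ee_pos": TCP position; "tcp_rot": TCP orientation; "contact_force": force on the tool from outside, world axes, zero at the start; "wrist_torque": the same for the moment, N m; "finger_gap": opening from 0.0 (shut) to 1.0 (fully open); "gripper_force": force on a finger pad.
Only numpy, scipy, OpenCV 4.12 (cv2) and the standard library are available. Lean on these libraries where they do the work, as an engineer would, in place of code of your own. Each camera call takes 0.05 s, during which the arm holds its last target. There are 200 camera calls.

## Working session

There is one attempt and no reset: what is moved stays moved. The work goes in short steps, Python scripts to look and compute and a tool call to move; the robot and the scene stay as the last step left them, time stands still between calls to the robot, and variables do not carry over. Pictures are saved under pics/ and viewed, at most 12 in all, crops included, and the job is handed in when it is done.

Besides the shell and the picture viewer there is one more tool, called after "Emit:" as name([rows], argument=value, ...), one row to a line, values as JSON. move_arm: Moves the arm, as the interface text tells. Its arguments: {"type":"object","properties":{"series":{"type":"array"},"force":{"type":"number"}},"required":["series"]}

```bash
mkdir -p pics
cat > h.py <<'E'
import numpy as np,cv2
from plant import robot
from scipy.spatial.transform import Rotation as R
def grab(n):
    s=robot.observe();c=robot.camera(n)
    K=np.array(c["intrinsics"])
    if n=="wrist":
        T=np.eye(4);T[:3,:3]=R.from_euler('xyz',s["tcp_rot"]).as_matrix();T[:3,3]=s["ee_pos"]
        W=T@np.array(c["hand_eye"])
    else: W=np.linalg.inv(np.array(c["camera_from_world"]))
    return c["frame"],K,W
def cast(K,W,px,z):
    px=np.atleast_2d(px).astype(float)
    d=np.c_[px,np.ones(len(px))]@np.linalg.inv(K).T@W[:3,:3].T
    o=W[:3,3];return o+d*((z-o[2])/d[:,2])[:,None]
def proj(K,W,P):
    C=np.linalg.inv(W);p=np.atleast_2d(P)@C[:3,:3].T+C[:3,3];p=p@K.T;return p[:,:2]/p[:,2:]
def save(f,n): cv2.imwrite(f"pics/{n}.png",cv2.cvtColor(f,cv2.COLOR_RGB2BGR))
E
python3 - <<'E'
from h import *
print(robot.observe())
for n in("top","side"):
    f,K,W=grab(n);save(f,n+"0");np.savez(n+"0",f=f,K=K,W=W);print(n,K.tolist(),W.round(3).tolist())
E
```

```text
{'time_s': 0.0, 'joint_pos': array([ 1.07181848,  0.53722103, -0.00445806,  1.53893191,  0.00261634,
        1.06731252, -0.07118835]), 'joint_vel': array([-0.0025303 , -0.00036711, -0.00066216, -0.0009684 , -0.00028294,
        0.00103951, -0.00143996]), 'joint_efforts': array([-2.87369048e-04, -5.83423305e+01,  1.04866471e+00, -2.59114069e+01,
        1.22964763e-02,  9.55426338e-03,  9.94092062e-06]), 'ee_pos': array([ 0.27228593, -0.58942228,  0.20445451]), 'tcp_rot': array([-3.13973095e+00,  1.40677294e-04,  4.32886313e-01]), 'contact_force': array([ 0.67859107,  0.58138416, -0.30657496]), 'wrist_torque': array([ 0.03407786, -0.01541782, -0.01081107]), 'gripper_force': 0.0, 'finger_gap': 1.002194974854404}
top [[497.37395945873675, 0.0, 323.3199056514013], [0.0, 497.37395945873675, 248.35095162840358], [0.0, 0.0, 1.0]] [[0.013, -0.986, 0.166, 0.302], [-1.0, -0.014, -0.003, -0.045], [0.005, -0.166, -0.986, 1.397], [0.0, 0.0, 0.0, 1.0]]
side [[485.76026645724824, 0.0, 311.09814615614505], [0.0, 485.76026645724824, 232.42255053297987], [0.0, 0.0, 1.0]] [[-0.685, -0.525, 0.505, -0.053], [-0.728, 0.503, -0.465, 0.498], [-0.01, -0.687, -0.727, 0.936], [0.0, 0.0, 0.0, 1.0]]
```

View pics/top0.png

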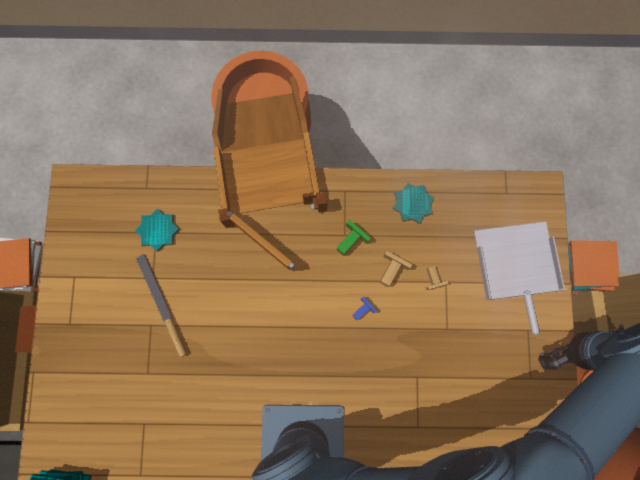

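View pics/side0.png

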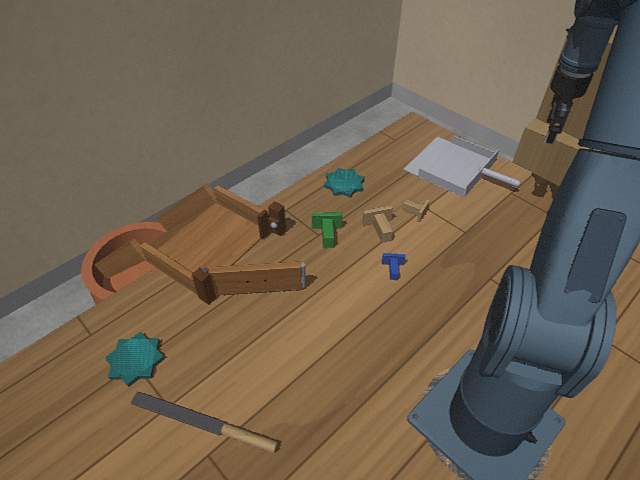

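Top view: the gate stands open, with its hinge post at about (225,215), free edge at (293,266) and catch post at (318,200). There are four T shapes: green (353,238), blue (366,308), large tan (396,267) and small tan (437,278). The large tan one at (396,267) fits, since it is neither blue nor green and is the larger of the tan pair. I'll confirm this in an enlarged crop.

Run:
```python
from h import *
d=np.load("top0.npz");f=d["f"]
c=cv2.resize(f[180:330,200:460],None,fx=3,fy=3,interpolation=cv2.INTER_CUBIC);save(c,"crop0")
d2=np.load("side0.npz");c=cv2.resize(d2["f"][180:310,190:440],None,fx=3.2,fy=3.2,interpolation=cv2.INTER_CUBIC);save(c,"crop1")
print(f[262:272,380:412:2].tolist()[::4]); 
for p in [(396,257),(390,275),(437,270),(350,290),(260,240)]:print(p,f[p[1],p[0]],cv2.cvtColor(f,cv2.COLOR_RGB2HSV)[p[1],p[0]])
```

```text
[[[162, 121, 72], [163, 122, 71], [163, 121, 70], [165, 122, 74], [160, 118, 68], [144, 110, 70], [188, 153, 104], [191, 154, 106], [181, 146, 95], [138, 107, 68], [161, 128, 84], [187, 151, 102], [188, 152, 103], [182, 146, 98], [154, 119, 77], [136, 100, 60]], [[167, 124, 74], [167, 124, 73], [167, 124, 73], [165, 123, 71], [153, 120, 76], [189, 153, 102], [190, 153, 103], [191, 155, 105], [183, 149, 98], [181, 147, 97], [122, 91, 58], [97, 73, 44], [110, 83, 52], [126, 96, 61], [180, 146, 96], [181, 147, 98]], [[167, 125, 74], [169, 127, 75], [165, 122, 70], [149, 115, 74], [191, 155, 103], [191, 154, 103], [191, 154, 104], [182, 147, 99], [180, 144, 94], [119, 86, 51], [109, 79, 47], [127, 93, 51], [169, 126, 74], [162, 119, 69], [163, 121, 71], [167, 123, 72]]]
(396, 257) [185 149 101] [ 17 116 185]
(390, 275) [188 154 101] [ 18 118 188]
(437, 270) [133  98  63] [ 15 134 133]
(350, 290) [185 141  86] [ 17 136 185]
(260, 240) [171 118  59] [ 16 167 171]
```

View pics/crop0.png

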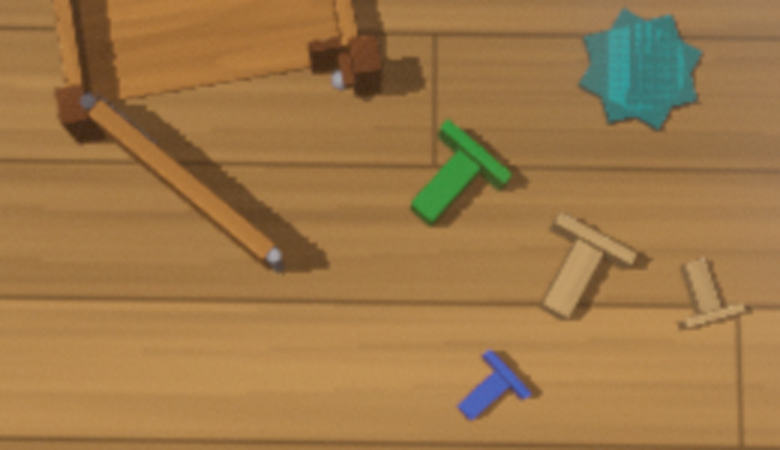

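View pics/crop1.png

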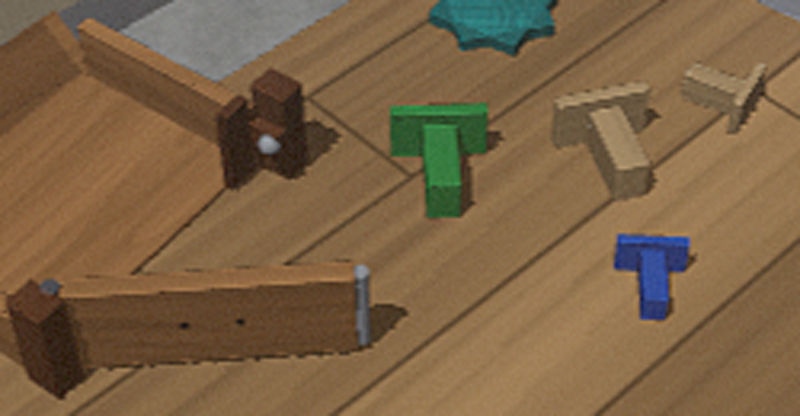

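The crops confirm it. The large tan T has its plate spanning crop (558,215)-(637,260) and its stem end at (556,312). The smaller tan T at (715,295) is the decoy. The gate nose is at crop (274,257), the hinge pin at (89,101) and the ball at (338,78).

Run:
```python
from h import *
d=np.load("top0.npz");K,W=d["K"],d["W"]; f=d["f"]
t=lambda p:(np.atleast_2d(p)+.5)/3-.5+[200,180]
P=lambda p,z:cast(K,W,t(p),z)[:,:2].round(4)
print("hinge",P((89,101),.092),"nose",P((274,257),.09))
print("gate edge line robot side",P([(90,108),(262,262)],.09),"far",P([(100,98),(272,247)],.09))
print("ball",P((338,78),.048))
print("stem",P([(543,305),(568,318),(577,243),(603,256)],.04))
print("plate",P([(562,213),(637,254),(633,265),(555,222)],.05))
d2=np.load("side0.npz");K2,W2=d2["K"],d2["W"]
s=lambda p:(np.atleast_2d(p)+.5)/3.2-.5+[190,180]
S=lambda p,z:cast(K2,W2,s(p),z)[:,:2].round(4)
print("side nose",S((361,268),.09),"hinge",S((50,286),.092),"holes",S([(184,326),(240,322)],.05),"ball",S((268,144),.048))
print("stem",S([(592,112),(617,107),(650,165),(613,172)],.04),"plate",S([(556,101),(555,93+2),(649,85),(649,92)],.05))
# mask of pull by brightness/saturation
hsv=cv2.cvtColor(f,cv2.COLOR_RGB2HSV)[245:292,375:415]
m=((hsv[...,1]<124)&(hsv[...,2]>165)).astype(np.uint8)
n,l,st,ce=cv2.connectedComponentsWithStats(m);print(st.tolist(),ce.round(1).tolist())
```

```text
hinge [[0.6138 0.2055]] nose [[0.4753 0.0364]]
gate edge line robot side [[0.6078 0.2047]
 [0.4707 0.0469]] far [[0.6172 0.1961]
 [0.4841 0.0384]]
ball [[ 0.6496 -0.0165]]
stem [[ 0.4411 -0.207 ]
 [ 0.4295 -0.2297]
 [ 0.4987 -0.2386]
 [ 0.487  -0.2624]]
plate [[ 0.5248 -0.2237]
 [ 0.4879 -0.2918]
 [ 0.4777 -0.288 ]
 [ 0.5164 -0.2173]]
side nose [[0.4787 0.0368]] hinge [[0.6158 0.2061]] holes [[0.5518 0.1432]
 [0.5268 0.1118]] ball [[ 0.6511 -0.0193]]
stem [[ 0.5013 -0.2395]
 [ 0.491  -0.2587]
 [ 0.4296 -0.2277]
 [ 0.4449 -0.2008]] plate [[ 0.524  -0.2198]
 [ 0.5294 -0.2244]
 [ 0.4838 -0.2889]
 [ 0.4784 -0.2825]]
[[0, 0, 40, 47, 1559], [11, 6, 25, 17, 99], [7, 15, 18, 25, 222]] [[19.8, 23.0], [23.1, 13.9], [15.4, 27.3]]
```

```bash
cat >> h.py <<'E'
H=np.array([.615,.206]);FY=.155
def leaf(g,x,y):
    L=FY-g;return H+x*np.array([np.cos(L),np.sin(L)])+y*np.array([-np.sin(L),np.cos(L)])
def plan(wps,start=None):
    s=robot.observe()
    p=np.array(s["ee_pos"]);q=s["tcp_rot"][2]
    if start is not None:p=np.array(start[:3]);q=start[3]
    for w in wps:
        R0=R.from_euler('xyz',[np.pi,0,q]).as_matrix();d=R0.T@(np.array(w[:3])-p)/.1;t=-(w[3]-q)/np.radians(30)
        n=int(np.ceil(max(np.linalg.norm(d)*2,abs(t)*30/8.59)))
        print([round(float(v),3) for v in w],"->",d.round(3).tolist(),"turn z",round(t,3),"rows",n,"" if max(abs(d).max(),abs(t))<=1 else "SPLIT")
        p=np.array(w[:3]);q=w[3]
E
python3 - <<'E'
from h import *
a=leaf(.84,-.05,-.185)
plan([(.32,-.47,.2,.2),(.37,-.36,.2,-.1),(.42,-.25,.2,-.4),(.44,-.13,.2,-.684),(.45,-.02,.2,-.684),(*a,.13,-.684),(*a,.04,-.684)])
E
```

```text
[0.32, -0.47, 0.2, 0.2] -> [0.934, -0.885, 0.046] turn z 0.445 rows 3 
[0.37, -0.36, 0.2, -0.1] -> [0.709, -0.979, -0.0] turn z 0.573 rows 3 
[0.42, -0.25, 0.2, -0.4] -> [0.388, -1.144, -0.0] turn z 0.573 rows 3 SPLIT
[0.44, -0.13, 0.2, -0.684] -> [-0.283, -1.183, -0.0] turn z 0.542 rows 3 SPLIT
[0.45, -0.02, 0.2, -0.684] -> [-0.618, -0.916, -0.0] turn z -0.0 rows 3 
[0.459, 0.094, 0.13, -0.684] -> [-0.651, -0.945, 0.7] turn z -0.0 rows 3 
[0.459, 0.094, 0.04, -0.684] -> [0.0, -0.0, 0.9] turn z -0.0 rows 2
```

Emit:
move_arm([
  [0.93,-0.88,0.05,0,0,0.45,-1],
  [0.93,-0.88,0.05,0,0,0.45,-1],
  [0.93,-0.88,0.05,0,0,0.45,-1],
  [0.93,-0.88,0.05,0,0,0.45,-1],
])

```text
time_s: 0.5
ee_pos: [0.3229, -0.4663, 0.1999]
tcp_rot: [-3.138, -0.001, 0.204]
contact_force: [0.8, 0.0, -0.4]
finger_gap: 0.332
gripper_force: 0.0
```

Emit:
move_arm([
  [0.71,-0.98,0,0,0,0.57,-1],
  [0.71,-0.98,0,0,0,0.57,-1],
  [0.71,-0.98,0,0,0,0.57,-1],
  [0.71,-0.98,0,0,0,0.57,-1],
])

```text
time_s: 0.9
ee_pos: [0.3725, -0.3579, 0.2003]
tcp_rot: [-3.14, -0.0, -0.096]
contact_force: [0.4, -0.5, -0.3]
finger_gap: -0.003
gripper_force: 0.0
```

Emit:
move_arm([
  [0.39,-1,0,0,0,0.57,-1],
  [0.39,-1,0,0,0,0.57,-1],
  [0.39,-1,0,0,0,0.57,-1],
  [0.39,-1,0,0,0,0.57,-1],
])

```text
time_s: 1.3
ee_pos: [0.4207, -0.2641, 0.2003]
tcp_rot: [-3.141, -0.0, -0.396]
contact_force: [-1.0, -0.4, -0.2]
finger_gap: -0.0
gripper_force: 0.0
```

Emit:
move_arm([
  [-0.28,-1,0,0,0,0.54,-1],
  [-0.28,-1,0,0,0,0.54,-1],
  [-0.28,-1,0,0,0,0.54,-1],
  [-0.28,-1,0,0,0,0.54,-1],
])

```text
time_s: 1.7
ee_pos: [0.4327, -0.1622, 0.2004]
tcp_rot: [3.142, 0.0, -0.68]
contact_force: [-0.2, 0.1, -0.4]
finger_gap: -0.001
gripper_force: 0.0
```

Run:
```python
from h import *
a=leaf(.84,-.05,-.185)
print(robot.observe()["ee_pos"],robot.observe()["tcp_rot"],robot.observe()["contact_force"])
plan([(.45,-.04,.2,-.684),(.455,.05,.16,-.684),(*a,.09,-.684),(*a,.04,-.684)]+[(*leaf(g,-.024,-.185),.04,.155-g) for g in (.84,.6,.4,.2,.1)])
```

```text
[ 0.43271307 -0.16218356  0.20038047] [ 3.14153279e+00  5.12648881e-05 -6.79877507e-01] [-0.20595025  0.05474623 -0.43055177]
[0.45, -0.04, 0.2, -0.684] -> [-0.634, -1.059, 0.004] turn z 0.008 rows 3 SPLIT
[0.455, 0.05, 0.16, -0.684] -> [-0.53, -0.729, 0.4] turn z -0.0 rows 2 
[0.459, 0.094, 0.09, -0.684] -> [-0.248, -0.371, 0.7] turn z -0.0 rows 2 
[0.459, 0.094, 0.04, -0.684] -> [0.0, -0.0, 0.5] turn z -0.0 rows 1 
[0.479, 0.078, 0.04, -0.685] -> [0.26, 0.0, 0.0] turn z 0.002 rows 1 
[0.514, 0.049, 0.04, -0.445] -> [0.447, 0.004, 0.0] turn z -0.458 rows 2 
[0.547, 0.032, 0.04, -0.245] -> [0.372, 0.011, 0.0] turn z -0.382 rows 2 
[0.583, 0.022, 0.04, -0.045] -> [0.372, 0.011, 0.0] turn z -0.382 rows 2 
[0.601, 0.02, 0.04, 0.055] -> [0.186, 0.015, 0.0] turn z -0.191 rows 1
```

Emit:
move_arm([
  [-0.63,-1,0,0,0,0,-1],
  [-0.63,-1,0,0,0,0,-1],
  [-0.63,-1,0,0,0,0,-1],
])

```text
time_s: 2.0
ee_pos: [0.4476, -0.0437, 0.2005]
tcp_rot: [-3.141, -0.0, -0.68]
contact_force: [-0.5, -0.3, -0.2]
finger_gap: 0.0
gripper_force: 0.0
```

Emit:
move_arm([
  [-0.53,-0.79,0.4,0,0,0,-1],
  [-0.53,-0.79,0.4,0,0,0,-1],
  [-0.53,-0.79,0.4,0,0,0,-1],
])

```text
time_s: 2.3
ee_pos: [0.4553, 0.0526, 0.1587]
tcp_rot: [3.141, 0.003, -0.676]
contact_force: [-0.3, -0.5, -0.1]
finger_gap: 0.005
gripper_force: 0.0
```

Emit:
move_arm([
  [-0.25,-0.37,0.7,0,0,0,-1],
  [-0.25,-0.37,0.7,0,0,0,-1],
  [-0.25,-0.37,1.0,0,0,0,-1],
  [-0.25,-0.37,1.0,0,0,0,-1],
])

```text
time_s: 2.7
ee_pos: [0.4576, 0.0907, 0.0575]
tcp_rot: [3.135, 0.003, -0.684]
contact_force: [0.3, -1.4, -0.1]
finger_gap: 0.003
gripper_force: 0.0
```

Run:
```python
from h import *
s=robot.observe();print(s["ee_pos"],s["contact_force"])
plan([(*leaf(g,-.024,-.185),.04,.155-g) for g in (.84,.6,.4,.2,.1)])
f,K,W=grab("side");save(cv2.resize(f[120:320,140:440],None,fx=2.5,fy=2.5),"pre")
```

```text
[0.45762448 0.09068608 0.05746435] [ 0.29675006 -1.39720415 -0.12978374]
[0.479, 0.078, 0.04, -0.685] -> [0.249, -0.038, 0.175] turn z 0.003 rows 1 
[0.514, 0.049, 0.04, -0.445] -> [0.447, 0.004, 0.0] turn z -0.458 rows 2 
[0.547, 0.032, 0.04, -0.245] -> [0.372, 0.011, 0.0] turn z -0.382 rows 2 
[0.583, 0.022, 0.04, -0.045] -> [0.372, 0.011, 0.0] turn z -0.382 rows 2 
[0.601, 0.02, 0.04, 0.055] -> [0.186, 0.015, 0.0] turn z -0.191 rows 1
```

View pics/pre.png

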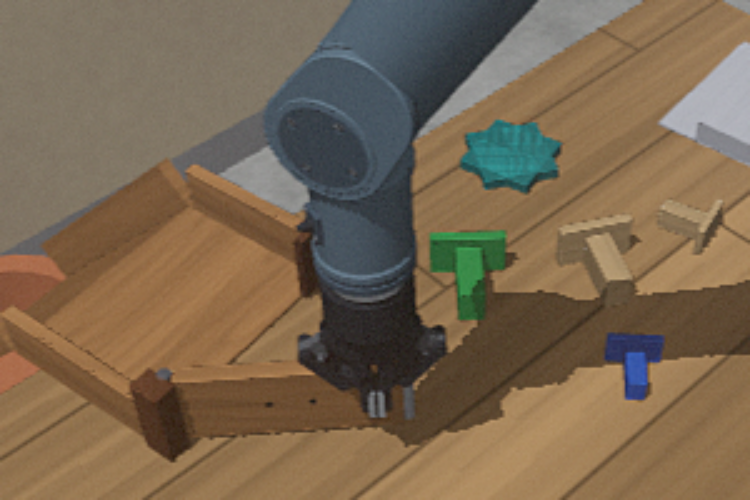

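The fingers (crop (375,405)) are on the robot side of the gate near its free edge. I'll push gently.

Emit:
move_arm([
  [0.1,-0.03,0.18,0,0,0,-1],
  [0.2,-0.03,0.18,0,0,0,-1],
  [0.28,-0.03,0.18,0,0,-0.05,-1],
  [0.36,-0.03,0.18,0,0,-0.12,-1],
  [0.44,-0.03,0.18,0,0,-0.2,-1],
  [0.53,-0.03,0.18,0,0,-0.28,-1],
  [0.62,-0.03,0.18,0,0,-0.37,-1],
  [0.7,-0.03,0.18,0,0,-0.46,-1],
])

```text
time_s: 3.55
ee_pos: [0.5174, 0.0499, 0.0444]
tcp_rot: [-3.141, -0.002, -0.442]
contact_force: [1.0, 0.3, 0.4]
finger_gap: -0.0
gripper_force: 0.2
```

Emit:
move_arm([
  [0.08,0,0,0,0,-0.08,-1],
  [0.16,0,0,0,0,-0.16,-1],
  [0.24,0,0,0,0,-0.24,-1],
  [0.31,0.01,0,0,0,-0.31,-1],
  [0.37,0.01,0,0,0,-0.38,-1],
])

```text
time_s: 4.05
ee_pos: [0.5503, 0.0328, 0.0445]
tcp_rot: [3.141, -0.002, -0.243]
contact_force: [-1.4, 0.0, 0.1]
finger_gap: -0.001
gripper_force: 0.2
```

Emit:
move_arm([
  [0.08,0,0,0,0,-0.08,-1],
  [0.16,0,0,0,0,-0.16,-1],
  [0.24,0,0,0,0,-0.24,-1],
  [0.31,0.01,0,0,0,-0.31,-1],
  [0.37,0.01,0,0,0,-0.38,-1],
])

```text
time_s: 4.55
ee_pos: [0.5858, 0.0227, 0.0446]
tcp_rot: [3.14, -0.002, -0.044]
contact_force: [0.4, 0.7, -0.1]
finger_gap: -0.001
gripper_force: 0.2
```

Run:
```python
from h import *
s=robot.observe();print(s["ee_pos"],s["tcp_rot"],s["contact_force"])
plan([(*leaf(g,-.020,-.185),.04,.155-g) for g in (.1,.05,0,)])
```

```text
[0.58583611 0.02271694 0.04455892] [ 3.14013803e+00 -2.04241185e-03 -4.43746638e-02] [ 0.3782422   0.70591571 -0.14903449]
[0.605, 0.02, 0.04, 0.055] -> [0.195, 0.017, 0.046] turn z -0.19 rows 1 
[0.614, 0.02, 0.04, 0.105] -> [0.093, 0.008, 0.0] turn z -0.095 rows 1 
[0.624, 0.02, 0.04, 0.155] -> [0.093, 0.008, 0.0] turn z -0.095 rows 1
```

Emit:
move_arm([
  [0.06,0,0,0,0,-0.06,-1],
  [0.12,0.01,0,0,0,-0.12,-1],
  [0.18,0.02,0,0,0,-0.18,-1],
  [0.24,0.02,0,0,0,-0.25,-1],
  [0.3,0.03,0,0,0,-0.31,-1],
  [0.36,0.03,0,0,0,-0.38,-1],
  [0.36,0.03,0,0,0,-0.38,-1],
])

```text
time_s: 5.25
ee_pos: [0.6208, 0.0195, 0.0436]
tcp_rot: [3.141, -0.0, 0.155]
contact_force: [1.8, 0.1, 0.7]
finger_gap: -0.001
gripper_force: 0.0
```

Emit:
move_arm([
  [0.02,0,0,0,0,0,-1],
  [0.04,0,0,0,0,0,-1],
  [0.06,0,0,0,0,0,-1],
  [0.06,0,0,0,0,0,-1],
])

```text
time_s: 5.65
ee_pos: [0.6272, 0.0221, 0.0427]
tcp_rot: [-3.141, -0.002, 0.155]
contact_force: [0.1, 1.1, -0.1]
finger_gap: 0.002
gripper_force: 0.0
```

Emit:
move_arm([
  [0.02,0,0,0,0,0,-1],
  [0.03,0,0,0,0,0,-1],
  [0.04,0,0,0,0,0,-1],
  [0.04,0,0,0,0,0,-1],
])

```text
time_s: 6.05
ee_pos: [0.6298, 0.0228, 0.0423]
tcp_rot: [-3.141, 0.0, 0.156]
contact_force: [-1.5, 0.9, 0.3]
finger_gap: -0.004
gripper_force: 0.5
```

Run:
```python
from h import *
s=robot.observe();print(s["ee_pos"],s["contact_force"])
f,K,W=grab("top");np.savez("top1",f=f,K=K,W=W)
a=cv2.resize(f[180:260,200:360],None,fx=4,fy=4,interpolation=cv2.INTER_CUBIC)
f,K,W=grab("side");np.savez("side1",f=f,K=K,W=W)
b=cv2.resize(f[180:310,170:330],None,fx=2,fy=2,interpolation=cv2.INTER_CUBIC)
b=cv2.copyMakeBorder(b,0,0,0,320,cv2.BORDER_CONSTANT);save(np.vstack([a,b]),"shut")
```

```text
[0.62981935 0.02276943 0.04229865] [-1.46154162  0.88096988  0.32198277]
```

View pics/shut.png

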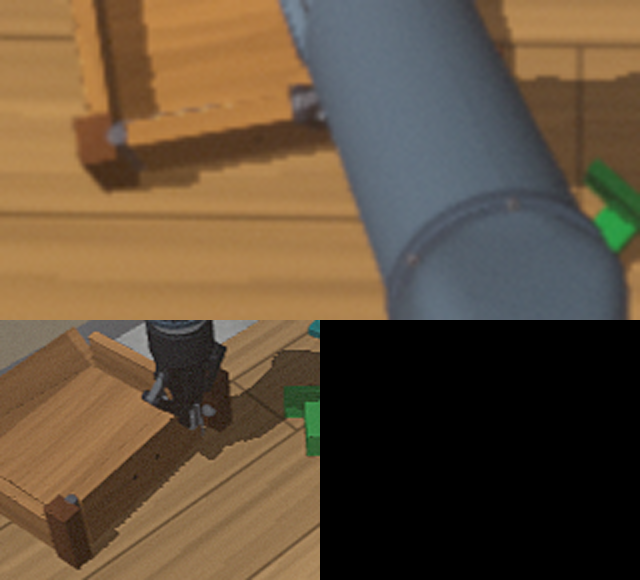

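The gate looks shut against the chute mouth: top crop (125,135) to (330,105). I'll press a little more to feel the stop.

Emit:
move_arm([
  [0.01,0,0,0,0,0,-1],
  [0.02,0,0,0,0,0,-1],
  [0.03,0,0,0,0,0,-1],
  [0.03,0,0,0,0,0,-1],
  [0.03,0,0,0,0,0,-1],
])

```text
time_s: 6.65
ee_pos: [0.6299, 0.0228, 0.042]
tcp_rot: [3.141, 0.006, 0.156]
contact_force: [-10.6, -0.3, 7.9]
finger_gap: 0.002
gripper_force: 5.0
```

Emit:
move_arm([
  [-0.3,0,0,0,0,0,-1],
  [-0.6,0,0,0,0,0,-1],
  [-0.6,0,-0.5,0,0,0,-1],
  [-0.6,0,-1,0,0,0,-1],
  [-0.6,0.3,-1,0,0,0.3,-1],
])

```text
time_s: 7.15
ee_pos: [0.5834, -0.0106, 0.1496]
tcp_rot: [-3.138, -0.013, 0.01]
contact_force: [1.4, 1.0, 0.2]
finger_gap: -0.001
gripper_force: 0.0
```

Run:
```python
from h import *
s=robot.observe();print(s["ee_pos"],s["tcp_rot"],s["contact_force"])
plan([(.54,-.09,.17,-.4),(.50,-.17,.19,-.505),(.46,-.235,.19,-.505)])
```

```text
[ 0.5833968  -0.01060978  0.14958813] [-3.13783753 -0.01301189  0.01008059] [1.36322963 1.02442964 0.22793551]
[0.54, -0.09, 0.17, -0.4] -> [-0.442, 0.789, -0.204] turn z 0.783 rows 3 
[0.5, -0.17, 0.19, -0.505] -> [-0.057, 0.893, -0.2] turn z 0.201 rows 2 
[0.46, -0.235, 0.19, -0.505] -> [-0.036, 0.762, 0.0] turn z -0.0 rows 2
```

Emit:
move_arm([
  [-0.44,0.79,-0.2,0,0,0.78,-1],
  [-0.44,0.79,-0.2,0,0,0.78,-1],
  [-0.44,0.79,-0.2,0,0,0.78,-1],
  [-0.44,0.79,-0.2,0,0,0.78,-1],
])

```text
time_s: 7.55
ee_pos: [0.535, -0.0966, 0.163]
tcp_rot: [3.141, -0.002, -0.407]
contact_force: [0.5, 0.7, -0.1]
finger_gap: -0.003
gripper_force: 0.0
```

Emit:
move_arm([
  [-0.06,0.89,-0.2,0,0,0.2,1],
  [-0.06,0.89,-0.2,0,0,0.2,1],
  [-0.06,0.89,-0.2,0,0,0.2,1],
])

```text
time_s: 7.85
ee_pos: [0.493, -0.18, 0.1832]
tcp_rot: [3.139, -0.002, -0.511]
contact_force: [0.1, 0.5, 0.7]
finger_gap: 0.507
gripper_force: 0.0
```

Emit:
move_arm([
  [-0.04,0.76,0,0,0,0,1],
  [-0.04,0.76,0,0,0,0,1],
  [-0.04,0.76,0,0,0,0,1],
  [-0.04,0.76,0,0,0,0,1],
  [-0.04,0.76,0,0,0,0,1],
  [-0.04,0.76,0,0,0,0,1],
])

```text
time_s: 8.45
ee_pos: [0.455, -0.2375, 0.1823]
tcp_rot: [-3.141, -0.0, -0.504]
contact_force: [0.8, 0.4, -0.7]
finger_gap: 1.0
gripper_force: 0.0
```

Run:
```python
from h import *
s=robot.observe();print(s["ee_pos"],s["tcp_rot"])
f,K,W=grab("wrist");np.savez("wr",f=f,K=K,W=W)
# predicted pull corners
O=np.array([.497,-.2515]);c,sn=np.cos(-.505),np.sin(-.505)
pl=lambda x,y,z:[O[0]+c*x-sn*y,O[1]+sn*x+c*y,z]
print(proj(K,W,[pl(-.07,.014,.04),pl(-.07,-.014,.04),pl(0,.04,.05),pl(0,-.04,.05),pl(.012,.04,.05),pl(.012,-.04,.05)]).round(0).tolist())
save(f,"wrist")
for n in("top","side"):
  f,K,W=grab(n);np.savez(n+"2",f=f,K=K,W=W)
```

```text
[ 0.45497433 -0.23746797  0.18232949] [-3.14085250e+00 -8.07428555e-05 -5.04115744e-01]
[[288.0, 246.0], [319.0, 246.0], [253.0, 168.0], [352.0, 168.0], [252.0, 153.0], [353.0, 153.0]]
```

View pics/wrist.png

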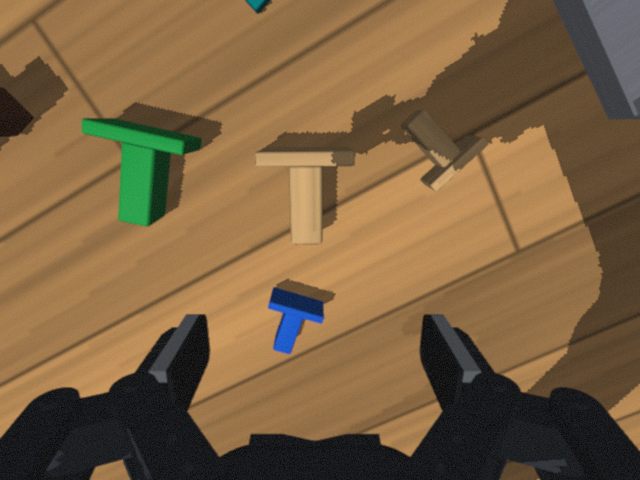

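Wrist view: the large tan T has its stem end at (306,243) and plate at (256-354,158), about 3 px from the prediction, so the pose is confirmed. Blue (297,320) is behind it and clear.

Run:
```python
from h import *
plan([(.4674,-.2373,.09,-.505),(.4674,-.2373,.007,-.505)])
d=np.load("top2.npz");a=cv2.resize(d["f"][185:250,205:345],None,fx=5,fy=5,interpolation=cv2.INTER_CUBIC)
save(a,"gate2")
```

```text
[0.467, -0.237, 0.09, -0.505] -> [0.109, -0.072, 0.923] turn z -0.002 rows 2 
[0.467, -0.237, 0.007, -0.505] -> [-0.0, -0.0, 0.83] turn z -0.0 rows 2
```

View pics/gate2.png

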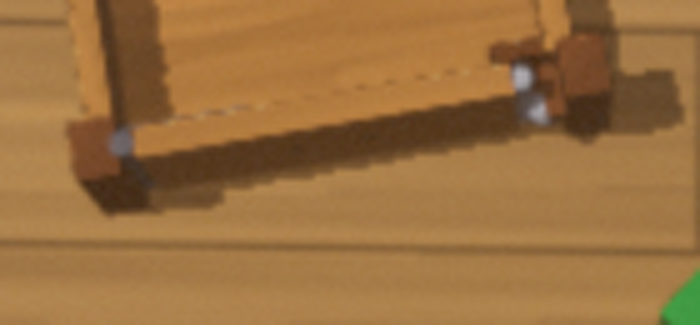

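The gate stays shut on its own: pin (121,142), nose (522,76), seated by the catch. Now I'll descend and grip.

Emit:
move_arm([
  [0.11,-0.07,0.4,0,0,0,1],
  [0.11,-0.07,0.7,0,0,0,1],
  [0.11,-0.07,0.92,0,0,0,1],
  [0.11,-0.07,0.92,0,0,0,1],
  [0.11,-0.07,0.92,0,0,0,1],
], force=60)

```text
time_s: 9.1
ee_pos: [0.4672, -0.2382, 0.0907]
tcp_rot: [-3.142, 0.0, -0.507]
contact_force: [0.1, 0.8, -1.0]
finger_gap: 0.998
gripper_force: 0.0
```

Run:
```python
from h import *
d=np.load("top2.npz");t=lambda p:(np.atleast_2d(p)+.5)/5-.5+[205,185]
P=cast(d["K"],d["W"],t([(121,142),(522,76)]),.091)[:,:2];v=P[0]-P[1]
print(P,np.hypot(*v),np.arctan2(-v[0],v[1]))
plan([(.4674,-.2373,.007,-.505)])
```

```text
[[ 0.61491751  0.2071708 ]
 [ 0.65467521 -0.00811533]] 0.21892645164168356 0.18261633508223943
[0.467, -0.237, 0.007, -0.505] -> [-0.002, -0.009, 0.837] turn z -0.004 rows 2
```

Emit:
move_arm([
  [0,0,0.3,0,0,0,1],
  [0,0,0.6,0,0,0,1],
  [0,0,0.83,0,0,0,1],
  [0,0,0.83,0,0,0,1],
  [0,0,0.83,0,0,0,1],
])

```text
time_s: 9.6
ee_pos: [0.468, -0.2388, 0.0088]
tcp_rot: [-3.141, -0.002, -0.508]
contact_force: [0.6, 0.2, -0.2]
finger_gap: 1.0
gripper_force: 0.0
```

Emit:
move_arm([
  [0,0,0,0,0,0,-1],
  [0,0,0,0,0,0,-1],
  [0,0,0,0,0,0,-1],
  [0,0,0,0,0,0,-1],
  [0,0,0,0,0,0,-1],
  [0,0,0,0,0,0,-1],
  [0,0,0,0,0,0,-1],
  [0,0,0,0,0,0,-1],
], force=60)

```text
time_s: 10.4
ee_pos: [0.4674, -0.2385, 0.0083]
tcp_rot: [-3.142, -0.001, -0.508]
contact_force: [-1.8, 0.8, 9.0]
finger_gap: 0.303
gripper_force: 58.8
```

```bash
sed -i 's/FY=.155/FY=.183/;s/H=np.array.*;/H=np.array([.615,.2066]);/' h.py
python3 - <<'E'
from h import *
s=robot.observe();print(s["ee_pos"],s["tcp_rot"],s["contact_force"])
f,K,W=grab("side");np.savez("side3",f=f,K=K,W=W)
# tcp target: plate front at leaf x=-.009-gap, grasp 35+12=47 behind
tg=lambda gap:leaf(0,-.009-.047-gap,-.110)
print(tg(0))
z0=s["ee_pos"][2];z=z0+.026
plan([(*s["ee_pos"][:2],.09,-.505),(.47,-.15,.09,-.3),(.48,-.06,.09,-.05),(.51,.02,.09,.1),(*tg(.05),.09,.183),(*tg(.02),z,.183)])
E
```

```text
[ 0.46743621 -0.2384847   0.00830337] [-3.14157650e+00 -9.51768694e-04 -5.07547811e-01] [-1.7604122   0.80410522  8.95527355]
[0.57995291 0.08824586]
[0.467, -0.238, 0.09, -0.505] -> [0.001, 0.0, -0.817] turn z -0.005 rows 2 
[0.47, -0.15, 0.09, -0.3] -> [-0.406, -0.787, -0.0] turn z -0.392 rows 2 
[0.48, -0.06, 0.09, -0.05] -> [-0.17, -0.889, -0.0] turn z -0.477 rows 2 
[0.51, 0.02, 0.09, 0.1] -> [0.26, -0.814, -0.0] turn z -0.286 rows 2 
[0.531, 0.079, 0.09, 0.183] -> [0.266, -0.568, -0.0] turn z -0.159 rows 2 
[0.56, 0.085, 0.034, 0.183] -> [0.3, -0.0, 0.557] turn z -0.0 rows 2
```

Emit:
move_arm([
  [0,0,-0.2,0,0,0,-1],
  [0,0,-0.4,0,0,0,-1],
  [0,0,-0.6,0,0,0,-1],
  [0,0,-0.82,0,0,0,-1],
  [0,0,-0.82,0,0,0,-1],
])

```text
time_s: 10.95
ee_pos: [0.4687, -0.2392, 0.0917]
tcp_rot: [-3.141, -0.005, -0.508]
contact_force: [0.8, -0.5, -1.5]
finger_gap: 0.299
gripper_force: 59.9
```

Emit:
move_arm([
  [-0.1,-0.2,0,0,0,-0.1,-1],
  [-0.2,-0.4,0,0,0,-0.2,-1],
  [-0.3,-0.6,0,0,0,-0.3,-1],
  [-0.41,-0.79,0,0,0,-0.39,-1],
])

```text
time_s: 11.35
ee_pos: [0.4692, -0.1465, 0.0888]
tcp_rot: [-3.141, 0.001, -0.298]
contact_force: [0.6, 0.8, -2.3]
finger_gap: 0.3
gripper_force: 59.9
```

Emit:
move_arm([
  [-0.04,-0.22,0,0,0,-0.12,-1],
  [-0.09,-0.44,0,0,0,-0.24,-1],
  [-0.13,-0.67,0,0,0,-0.36,-1],
  [-0.17,-0.89,0,0,0,-0.48,-1],
])

```text
time_s: 11.75
ee_pos: [0.4799, -0.057, 0.0893]
tcp_rot: [-3.141, 0.0, -0.046]
contact_force: [0.6, 0.3, -1.6]
finger_gap: 0.3
gripper_force: 59.9
```

Emit:
move_arm([
  [0.07,-0.2,0,0,0,-0.07,-1],
  [0.13,-0.4,0,0,0,-0.15,-1],
  [0.2,-0.6,0,0,0,-0.22,-1],
  [0.26,-0.81,0,0,0,-0.29,-1],
  [0.26,-0.81,0,0,0,-0.29,-1],
  [0.26,-0.81,0,0,0,-0.29,-1],
])

```text
time_s: 12.35
ee_pos: [0.5097, 0.0214, 0.0892]
tcp_rot: [-3.141, 0.001, 0.103]
contact_force: [-0.3, -0.9, -0.9]
finger_gap: 0.3
gripper_force: 59.9
```

Run:
```python
from h import *
s=robot.observe();print(s["ee_pos"],s["tcp_rot"],s["contact_force"],s["wrist_torque"])
f,K,W=grab("wrist");np.savez("wr4",f=f,K=K,W=W);save(f,"wrist4")
z=.0345
tg=lambda gap:leaf(0,-.009-.047-gap,-.110)
plan([(*tg(.04),.06,.183),(*tg(.02),z,.183)])
# where gate_spot / holes should be in view, and gate top edges
L=lambda x,y,z:[*leaf(0,x,y),z]
print(proj(K,W,[L(-.009,-.09,.05),L(-.009,-.13,.05),L(-.009,-.006,.09),L(-.009,-.214,.09)]).round(0).tolist())
```

```text
[0.50968987 0.02140335 0.08915578] [-3.14149518e+00  5.65014456e-04  1.02683666e-01] [-0.2738348  -0.93264032 -0.8973891 ] [-0.05539517  0.03855552 -0.04693172]
[0.541, 0.081, 0.06, 0.183] -> [0.37, -0.572, 0.291] turn z -0.157 rows 2 
[0.56, 0.085, 0.035, 0.183] -> [0.2, -0.0, 0.255] turn z -0.0 rows 1 
[[144.0, 31.0], [224.0, 23.0], [-106.0, 28.0], [416.0, -22.0]]
```

View pics/wrist4.png

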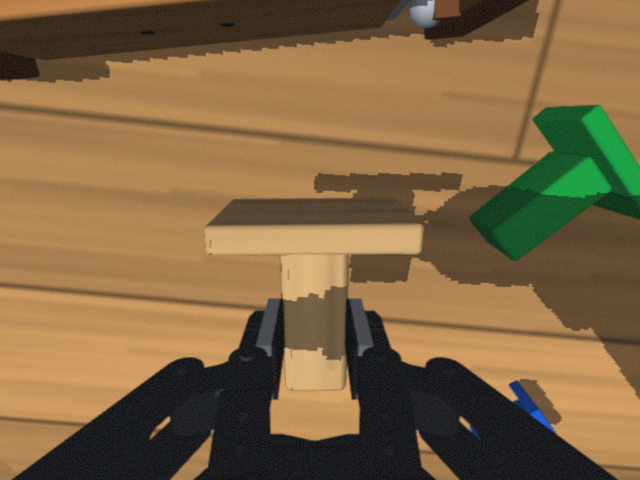

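Wrist view: the pull is held square, with the plate top face at rows 226-253, columns 205-423, and the stem centred at column 315. The screw holes show at (148,32) and (227,24), about 3 px from the prediction.

Run:
```python
from h import *
d=np.load("wr4.npz");K,W=d["K"],d["W"]
s=robot.observe();T=np.eye(4);T[:3,:3]=R.from_euler('xyz',s["tcp_rot"]).as_matrix();T[:3,3]=s["ee_pos"]
C=np.linalg.inv(T)@W;print("cam in tool",C.round(3).tolist())
print("plate top front/back corners tool", cast(K,C,[(207,227),(422,225),(206,254),(423,253)],-.042).round(4).tolist())
print("stem end/base",cast(K,C,[(285,390),(347,388),(282,255),(348,253)],-.032).round(4).tolist())
h=[]
for px in [(148,32),(227,24)]: # intersect with world z=.05
    h.append(cast(K,W,px,.05)[0][:2])
h=np.array(h);print("holes",h.round(4).tolist(),"mid",h.mean(0),"pred",leaf(0,-.009,-.11), "yaw",np.arctan2(-(h[0]-h[1])[0],(h[0]-h[1])[1]),np.hypot(*(h[0]-h[1])))
```

```text
cam in tool [[0.001, -0.948, -0.319, 0.081], [1.0, 0.001, -0.0, 0.0], [0.001, -0.319, 0.948, -0.169], [0.0, 0.0, 0.0, 1.0]]
plate top front/back corners tool [[0.0444, -0.038, -0.042], [0.0453, 0.0385, -0.042], [0.0342, -0.0393, -0.042], [0.0347, 0.0398, -0.042]]
stem end/base [[-0.0348, -0.0129, -0.032], [-0.0336, 0.0149, -0.032], [0.0301, -0.0125, -0.032], [0.0309, 0.0135, -0.032]]
holes [[0.6222, 0.1147], [0.6297, 0.0758]] mid [0.62595834 0.09525866] pred [0.62616811 0.09679894] yaw 0.19025940330123495 0.03968083904934705
```

Run:
```python
from h import *
ax=np.array([np.cos(.187),np.sin(.187)]);m=np.array([.626,.0955])
tg=lambda gap:m-(.0465+gap)*ax
plan([(*tg(.04),.06,.187),(*tg(.02),.0335,.187)])
```

```text
[0.541, 0.079, 0.06, 0.187] -> [0.373, -0.556, 0.291] turn z -0.164 rows 2 
[0.561, 0.083, 0.034, 0.187] -> [0.2, -0.0, 0.265] turn z -0.0 rows 1
```

Emit:
move_arm([
  [0.1,-0.14,0.07,0,0,-0.04,-1],
  [0.19,-0.28,0.14,0,0,-0.08,-1],
  [0.28,-0.42,0.21,0,0,-0.12,-1],
  [0.37,-0.56,0.29,0,0,-0.16,-1],
  [0.37,-0.56,0.29,0,0,-0.16,-1],
])

```text
time_s: 12.9
ee_pos: [0.5416, 0.0835, 0.0592]
tcp_rot: [-3.139, 0.0, 0.188]
contact_force: [-0.3, 0.4, -1.2]
finger_gap: 0.3
gripper_force: 59.9
```

Emit:
move_arm([
  [0.05,0,0.1,0,0,0,-1],
  [0.1,0,0.2,0,0,0,-1],
  [0.15,0,0.26,0,0,0,-1],
  [0.15,0,0.26,0,0,0,-1],
  [0.15,0,0.26,0,0,0,-1],
])

```text
time_s: 13.4
ee_pos: [0.556, 0.082, 0.0342]
tcp_rot: [3.142, 0.0, 0.183]
contact_force: [-0.4, 0.5, -1.9]
finger_gap: 0.302
gripper_force: 59.9
```

Run:
```python
from h import *
ax=np.array([np.cos(.187),np.sin(.187)]);m=np.array([.626,.0955])
s=robot.observe();print(s["ee_pos"],s["tcp_rot"],s["contact_force"],s["wrist_torque"])
f,K,W=grab("wrist");save(f,"wrist5");np.savez("wr5",f=f,K=K,W=W)
L=lambda x,y,z:[*leaf(0,x,y),z]
print("holes pred px",proj(K,W,[L(-.009,-.09,.05),L(-.009,-.13,.05)]).round(0).tolist())
plan([(*(m-.0465*ax),.0335,.187)])
```

```text
[0.55601553 0.08195077 0.03417674] [3.14150573e+00 4.56050272e-04 1.82828234e-01] [-0.37457213  0.48655442 -1.9309579 ] [ 0.01678679  0.02261558 -0.00174651]
holes pred px [[257.0, 142.0], [357.0, 142.0]]
[0.58, 0.087, 0.034, 0.187] -> [0.247, -0.003, 0.01] turn z -0.008 rows 1
```

View pics/wrist5.png

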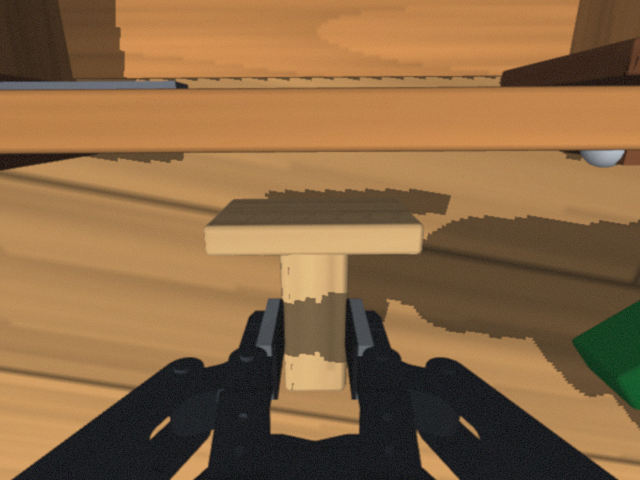

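The gate's lower edge (rows 153 to 149) is parallel to the plate front (rows 227 to 225). I'll press slowly now.

Emit:
move_arm([
  [0.06,0,0.01,0,0,0,-1],
  [0.12,0,0.01,0,0,0,-1],
  [0.16,0,0.01,0,0,0,-1],
  [0.19,0,0.01,0,0,0,-1],
  [0.21,0,0.01,0,0,0,-1],
  [0.23,0,0.01,0,0,0,-1],
  [0.23,0,0.01,0,0,0,-1],
])

```text
time_s: 14.15
ee_pos: [0.5789, 0.0865, 0.0334]
tcp_rot: [-3.142, -0.0, 0.183]
contact_force: [-0.2, 0.6, -1.6]
finger_gap: 0.301
gripper_force: 59.9
```

Emit:
move_arm([
  [0.01,0,0,0,0,0,-1],
  [0.01,0,0,0,0,0,-1],
  [0.01,0,0,0,0,0,-1],
])

```text
time_s: 14.45
ee_pos: [0.5796, 0.0866, 0.0334]
tcp_rot: [3.142, 0.0, 0.183]
contact_force: [0.2, 0.5, -1.9]
finger_gap: 0.297
gripper_force: 59.9
```

Emit:
move_arm([
  [0.01,0,0,0,0,0,-1],
  [0.01,0,0,0,0,0,-1],
  [0.02,0,0,0,0,0,-1],
  [0.02,0,0,0,0,0,-1],
])

```text
time_s: 14.85
ee_pos: [0.5818, 0.0871, 0.0334]
tcp_rot: [-3.142, -0.0, 0.183]
contact_force: [0.4, 0.5, -2.3]
finger_gap: 0.301
gripper_force: 59.9
```

Emit:
move_arm([
  [0.01,0,0,0,0,0,-1],
  [0.01,0,0,0,0,0,-1],
  [0.02,0,0,0,0,0,-1],
  [0.02,0,0,0,0,0,-1],
])

```text
time_s: 15.25
ee_pos: [0.582, 0.0872, 0.033]
tcp_rot: [3.141, 0.003, 0.183]
contact_force: [-5.3, -0.2, 0.6]
finger_gap: 0.3
gripper_force: 60.1
```

Emit:
move_arm([
  [0.01,0,0,0,0,0,-1],
  [0.02,0,0,0,0,0,-1],
  [0.02,0,0,0,0,0,-1],
  [0.02,0,0,0,0,0,-1],
  [0.02,0,0,0,0,0,-1],
])

```text
time_s: 15.75
ee_pos: [0.5819, 0.0871, 0.0325]
tcp_rot: [3.141, 0.007, 0.183]
contact_force: [-9.3, -1.6, 3.0]
finger_gap: 0.301
gripper_force: 60.4
```

Run:
```python
from h import *
s=robot.observe();print(s["ee_pos"],s["tcp_rot"],s["contact_force"],s["wrist_torque"])
f,K,W=grab("wrist");g,K2,W2=grab("side");s=robot.observe();print(s["contact_force"])
ax=np.array([np.cos(.187),np.sin(.187)])
print("plate centre",s["ee_pos"][:2]+.0465*ax)
g=cv2.resize(g[180:300,160:320],None,fx=3,fy=3,interpolation=cv2.INTER_CUBIC)
f=cv2.resize(f,(320,240));f=cv2.copyMakeBorder(f,0,120,0,0,cv2.BORDER_CONSTANT)
save(np.hstack([g,f]),"final")
```

```text
[0.58192422 0.08713259 0.03253522] [3.14104636 0.00712509 0.18331463] [-9.25178174 -1.55763207  3.00532877] [-0.20906379  2.03334156 -0.16798202]
[-9.64345905 -0.62930265  3.09547247]
plate centre [0.62762547 0.09576142]
```

View pics/final.png

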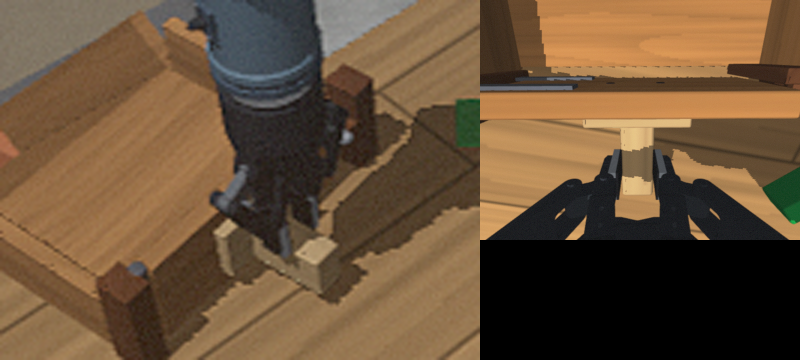

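Emit:
move_arm([
  [0.005,0,-0.004,0,0.008,0,-1],
  [0.01,0,-0.007,0,0.016,0,-1],
  [0.01,0,-0.007,0,0.016,0,-1],
  [0.01,0,-0.007,0,0.016,0,-1],
  [0.01,0,-0.007,0,0.016,0,-1],
  [0.01,0,-0.007,0,0.016,0,-1],
])

```text
time_s: 16.45
ee_pos: [0.5822, 0.0872, 0.0326]
tcp_rot: [3.141, 0.0, 0.183]
contact_force: [-9.1, -1.0, -0.0]
finger_gap: 0.3
gripper_force: 60.0
```

Emit:
move_arm([
  [0.005,0,0,0,0,0,-1],
  [0.01,0,0,0,0.004,0,-1],
  [0.01,0,0,0,0.004,0,-1],
  [0.01,0,0,0,0.004,0,-1],
  [0.01,0,0,0,0.004,0,-1],
  [0.01,0,0,0,0.004,0,-1],
  [0.01,0,0,0,0.004,0,-1],
  [0.01,0,0,0,0.004,0,-1],
])

```text
time_s: 17.25
ee_pos: [0.5822, 0.0872, 0.0326]
tcp_rot: [3.141, -0.0, 0.183]
contact_force: [-11.0, -1.8, 2.8]
finger_gap: 0.297
gripper_force: 60.3
```

Run:
```python
from h import *
s=robot.observe();print(s["contact_force"],s["time_s"]);print(robot.sign_off())
```

```text
[-10.96369877  -1.75142432   2.77409702] 17.25
the job is handed in; nothing more can be done
None
```

The gate is shut and held by its ball catch. The arm is still gripping the pull and pressing its plate upright on the gate over the screw holes at about 11 N. I handed the job in at 17 s, but no verdict came back.

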